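# Steady the rocking stage plate

## Robot

A 6-joint arm with a two-finger parallel gripper is mounted at the origin on the work surface. World frame = base frame: x ahead of the robot, y to its left, z up, the work surface at z = 0. Lengths are in m, angles in rad, forces in N, time in s.
With the tool pointing down it reaches from about 0.375 to 0.975 m from the base axis. Payload 3.8 kg.
Tool frame: the origin (TCP) lies midway between the tips of the shut fingers; the grasp point (between the pads) lies 19 mm behind it; z points along the fingers, x is the direction in which the jaws open and shut, and the axes are right-handed (so a half turn about z gives the same grasp; the last joint's range is limited). The gripper opens to 88 mm and grips with 3 to 60 N. Pads are 18 mm wide; open, the fingers measure 123 mm over their backs; the gripper's body (75 mm by 187 mm) begins 45 mm behind the grasp point.
Start: joints at [1.16, 0.264, 1.604, -0, 1.274, -0.037], TCP at [0.246, 0.628, 0.239] pointing down, gripper open.
Joint ranges: [-2.63, 2.63], [-0.94, 2.18], [0.31, 2.57], [-1.31, 4.45], [0, 2.66], [-2.55, 2.55]. Speed limits (rad/s): [2.57, 2.57, 3.14, 3.14, 3.14, 3.14].

## Interface

Orientations are given as [roll, pitch, yaw] about the fixed x, y, z axes, in that order (R = Rz(yaw) Ry(pitch) Rx(roll)).
In Python, from bench import bot gives the robot as it stands.
- The arm moves only by the shell command python3 -m crank 'ROWS' [FORCE]. ROWS is JSON, one flat list of numbers, 7 for each row, row after row: the shift along the tool's x, y, z in mm, then the turn, a rotation vector about the tool's x, y, z in degrees, then the finger opening in mm, from 0 to 88.1. In form: [dx, dy, dz, ax, ay, az, gripper, dx, dy, dz, ax, ay, az, gripper, ...]. A call has 1 to 20 rows; each row is the pose to reach, as a shift and turn from the pose commanded when the call began, along the tool's axes at that moment; what a row does not reach only later rows make up. A row lasts 1/8 s, in which the tool goes at most 62.5 mm and 10.7 degrees, less where a joint would pass 70% of its speed; a pose out of reach is approached as far as the arm can. A call with a gripper value outside its range is refused whole. The fingers move at their own pace and stop on an object; FORCE is the grip in N (left out, the last holds). Time passes only in rows, so rows that repeat a pose let the fingers close. It gives the time, the measured TCP pose, the force and the opening at its end, in the units of the state.
- bot.observe(): the state, without advancing time (a new reading comes with each control period).
- bot.camera(name): name is "scene" or "top" or "wrist"; returns a dict with "color" (400x640x3 uint8, blue, green, red), "fx", "fy", "cx", "cy" (pixels), "k1" (the pictures are not rectified: a ray, as slopes to the right and down, at radius r is drawn at 1 + k1 r^2 times it, then the intrinsics apply), "R" (3x3) and "t" (3): a world point X has camera coordinates R X + t; the wrist camera has in their place "T_tool_cam" (4x4, takes a point from camera to tool coordinates, whose origin is the TCP and whose axes are the tool frame's). Camera axes: x right, y down, z forward; pixel columns grow to the right and rows downward; lengths in m; the calibration is good to about 2 mm. A picture is of the moment at which its call begins: read the wrist's pose just before it. There is no depth.
- bot.finish_job(): hands the job in, once; it reports no verdict.
The state is a dict: "time_s": time; "qpos": joint angles; "qvel": joint speeds; "effort": joint torques, N m; "ee_pos": TCP position; "eef_rot": TCP orientation; "contact_force": force on the tool from outside, world axes, zero at the start; "wrist_torque": the same for the moment, N m; "width": finger opening in m.
Only numpy, scipy, OpenCV 4.12 (cv2) and the standard library are available. Lean on these libraries where they do the work, as an engineer would, in place of code of your own. Each camera call takes 0.05 s, during which the arm holds its last target.

## Task

The black stage plate of the imager rocks on one corner. With the fingertips push down on the plate's corners until you find the one that gives, push it all the way down and let go, then press the steel shim tab beside that corner down flat. Leave the other three tabs standing, leave the flask on the plate and everything else where it is, and finish clear of everything.

Things in the scene. Friction and masses are not known exactly. Their poses are not given: they have to be found in the camera images.
- imager: light grey housing of a small benchtop cell imager, 200 x 300 x 45 mm, fixed to the bench; origin at the centre of its underside, x away from the robot at yaw 0, y to the left, z up; it may stand turned by up to 0.3 rad. A black knob 28 mm tall stands on its top at x 0, y +125 mm
- plate: black stage plate, 160 (x) x 180 (y) x 8 mm, parallel to the housing, its flat top 24 mm above the housing's top (69 mm above the bench). Origin at the plate's centre, 4 mm below its top; z is its upward normal. A foot under each corner stands on a pad hidden below; one pad, not known which, is 4 mm too low, so that corner rocks: pushed there, the plate tilts about 0.04 rad
- corner_near_right (a point): where to push the near right corner: on the plate's top, above its foot, 15 mm in from its two edges (far = housing's +x, left = +y). If it is the rocking corner it dips about 4 mm against a spring (1 N starts it, 3 N takes it all the way, then it stops firmly) and comes back when let go; a sound corner moves less than 1 mm
- corner_near_left (a point): where to push the near left corner: on the plate's top, above its foot, 15 mm in from its two edges (far = housing's +x, left = +y). If it is the rocking corner it dips about 4 mm against a spring (1 N starts it, 3 N takes it all the way, then it stops firmly) and comes back when let go; a sound corner moves less than 1 mm
- corner_far_right (a point): where to push the far right corner: on the plate's top, above its foot, 15 mm in from its two edges (far = housing's +x, left = +y). If it is the rocking corner it dips about 4 mm against a spring (1 N starts it, 3 N takes it all the way, then it stops firmly) and comes back when let go; a sound corner moves less than 1 mm
- corner_far_left (a point): where to push the far left corner: on the plate's top, above its foot, 15 mm in from its two edges (far = housing's +x, left = +y). If it is the rocking corner it dips about 4 mm against a spring (1 N starts it, 3 N takes it all the way, then it stops firmly) and comes back when let go; a sound corner moves less than 1 mm
- tab_near_right (a point): on the top of the near right steel shim tab, 32 mm out from its hinge. Tab 24 mm wide, 4 mm thick, reaching 47 mm outward (along the housing's y) from its hinge, which lies 5 mm outside the plate's side edge, in line with the corner, 10 mm above the housing's top. Raised, this point is 27 mm above the housing's top; flat, 12 mm above it and 5 mm further out
- tab_near_left (a point): on the top of the near left steel shim tab, 32 mm out from its hinge. Tab 24 mm wide, 4 mm thick, reaching 47 mm outward (along the housing's y) from its hinge, which lies 5 mm outside the plate's side edge, in line with the corner, 10 mm above the housing's top. Raised, this point is 27 mm above the housing's top; flat, 12 mm above it and 5 mm further out
- tab_far_right (a point): on the top of the far right steel shim tab, 32 mm out from its hinge. Tab 24 mm wide, 4 mm thick, reaching 47 mm outward (along the housing's y) from its hinge, which lies 5 mm outside the plate's side edge, in line with the corner, 10 mm above the housing's top. Raised, this point is 27 mm above the housing's top; flat, 12 mm above it and 5 mm further out
- tab_far_left (a point): on the top of the far left steel shim tab, 32 mm out from its hinge. Tab 24 mm wide, 4 mm thick, reaching 47 mm outward (along the housing's y) from its hinge, which lies 5 mm outside the plate's side edge, in line with the corner, 10 mm above the housing's top. Raised, this point is 27 mm above the housing's top; flat, 12 mm above it and 5 mm further out
- shim_near_right (a joint): near right shim tab, rad: 0 standing up by 0.5 rad, 0.5 pressed flat (level, at a firm stop). It takes about 4 N at the tab point and stays where it is left. Only the low corner has room for its shim; a tab at a sound corner jams after about 0.3 rad and stays there
- shim_near_left (a joint): near left shim tab, rad: 0 standing up by 0.5 rad, 0.5 pressed flat (level, at a firm stop). It takes about 4 N at the tab point and stays where it is left. Only the low corner has room for its shim; a tab at a sound corner jams after about 0.3 rad and stays there
- shim_far_right (a joint): far right shim tab, rad: 0 standing up by 0.5 rad, 0.5 pressed flat (level, at a firm stop). It takes about 4 N at the tab point and stays where it is left. Only the low corner has room for its shim; a tab at a sound corner jams after about 0.3 rad and stays there
- shim_far_left (a joint): far left shim tab, rad: 0 standing up by 0.5 rad, 0.5 pressed flat (level, at a firm stop). It takes about 4 N at the tab point and stays where it is left. Only the low corner has room for its shim; a tab at a sound corner jams after about 0.3 rad and stays there
- flask: clear culture flask, 68 x 103 x 27 mm, lying loose on the middle of the plate between four 10 mm pins, red cap to +y; origin under it; leave alone
- vial: small clear vial, 25 mm wide, 34 mm tall, standing loose on the housing's top between the two right-hand tabs; origin at its underside; leave alone
- dish: round culture dish, 90 mm wide, 15 mm tall, loose on the bench left of the housing; origin at its underside; leave alone
- jar: amber jar, 45 mm wide, 59 mm tall, on the bench left of the housing; origin at its underside; leave alone
- driver: screwdriver lying on the bench right of the housing, 168 mm long, 18 mm tall; origin at its underside, near its middle, blade to its +x; leave alone
- tip_box: box of pipette tips, 87 x 122 x 58 mm, on the bench beyond the housing; origin at its underside; leave alone
- bottle: white bottle, 56 mm wide, 83 mm tall, on the bench right of the housing; origin at its underside; leave alone

How it is judged:
By the outcome, as a careful person would: the job done as asked, in the order asked, and still so for the second after the job is handed in, with the robot touching nothing.
It also fails if it takes over 54 s, if anything falls off the work surface, if the arm or the gripper's body presses on something with over 40 N, if the wrist force passes 120 N, or if a joint passes its speed limit or range.

## Working session

There is one attempt and no reset: what is moved stays moved. The work goes in short steps, Python scripts to look and compute and a shell command to move; the robot and the scene stay as the last step left them, time stands still between calls to the robot, and variables do not carry over. Pictures are saved under pics/ and viewed, and the job is handed in when it is done.

```bash
ls; mkdir -p pics; python3 - <<'E'
from bench import bot
import cv2
s=bot.observe();print({k:s[k] for k in ('time_s','ee_pos','eef_rot','contact_force','width')})
for n in("scene","top"):
    c=bot.camera(n);cv2.imwrite(f"pics/{n}0.png",c["color"]);print(n,c['fx'],c['cx'],c['cy'],c['k1'],c['R'],c['t'])
E
```

```text
pics
{'time_s': 0.0, 'ee_pos': array([0.24621317, 0.6277422 , 0.23740342]), 'eef_rot': array([-3.14153296e+00,  2.18214062e-03,  1.19699162e+00]), 'contact_force': array([ 0.37611906,  0.04954857, -0.27415662]), 'width': 0.08800662218559907}
scene 394.9834257873536 316.9682590732124 198.91544330515393 -0.032314539549903716 [[ 0.87934869  0.47617463 -0.00189625]
 [ 0.30282103 -0.56228205 -0.76950525]
 [-0.3674851   0.67608921 -0.63863768]] [-0.52201533 -0.11781794  1.05311286]
top 418.9827907218707 321.67356395009887 195.45495366537574 -0.07929908409305747 [[ 0.06133998 -0.99811032  0.00363396]
 [-0.9764982  -0.06076465 -0.20678232]
 [ 0.20661238  0.00913546 -0.97838023]] [-0.02244674  0.61019225  0.81343437]
```

View pics/scene0.png

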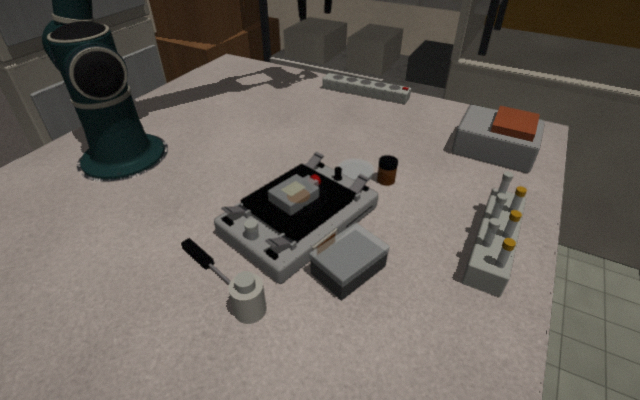

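View pics/top0.png

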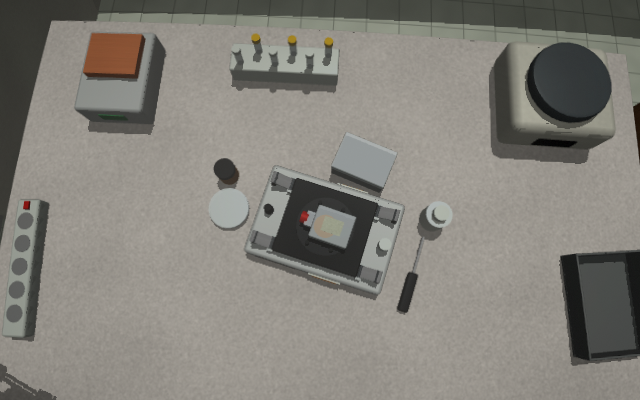

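The top view shows the plate at about (325,226), the housing turned clockwise, and the flask in the middle. The vial is at (384,245) and the knob at (268,209). Next I'll measure the plate.

```bash
cat > h.py <<'E'
import numpy as np, cv2
def ray(c,uv):
    uv=np.atleast_2d(np.array(uv,float))
    K=np.array([[c['fx'],0,c['cx']],[0,c['fy'],c['cy']],[0,0,1]])
    # k1: xd=x(1+k1 r^2)
    p=cv2.undistortPoints(uv[:,None],K,np.array([c['k1'],0,0,0,0.]))[:,0]
    d=np.c_[p,np.ones(len(p))]
    return -c['R'].T@c['t'],d@c['R']
def cast(c,uv,z):
    o,d=ray(c,uv); return o+d*((z-o[2])/d[:,2])[:,None]
def proj(c,X):
    X=np.atleast_2d(X)@c['R'].T+c['t']; x=X[:,:2]/X[:,2:]
    r=(x**2).sum(1,keepdims=True); x=x*(1+c['k1']*r)
    return x*[c['fx'],c['fy']]+[c['cx'],c['cy']]
E
python3 - <<'E'
from bench import bot
from h import *
c=bot.camera("top");im=c['color']
roi=np.zeros(im.shape[:2],np.uint8);roi[165:295,245:405]=1
m=((im.max(2)<50)&(roi>0)).astype(np.uint8)
m=cv2.morphologyEx(m,cv2.MORPH_OPEN,np.ones((5,5)))
cs,_=cv2.findContours(m,cv2.RETR_EXTERNAL,cv2.CHAIN_APPROX_NONE);k=max(cs,key=cv2.contourArea)
print(cv2.contourArea(k))
W=cast(c,k[:,0].astype(float),.069)[:,:2].astype(np.float32)
r=cv2.minAreaRect(W);print(r);print(cv2.boxPoints(r))
big=cv2.resize(im[155:305,235:415],None,fx=4,fy=4,interpolation=cv2.INTER_CUBIC)
q=(k-[235,155])*4+2
cv2.polylines(big,[q.astype(int)],True,(0,255,0),1)
cv2.imwrite("pics/t1.png",big)
E
```

```text
3086.0
((0.5394878387451172, 0.0062324777245521545), (0.18056704103946686, 0.14552605152130127), 75.9603042602539)
[[ 0.44699615 -0.0637022 ]
 [ 0.588175   -0.09900596]
 [ 0.6319795   0.07616716]
 [ 0.49080068  0.11147092]]
```

View pics/t1.png

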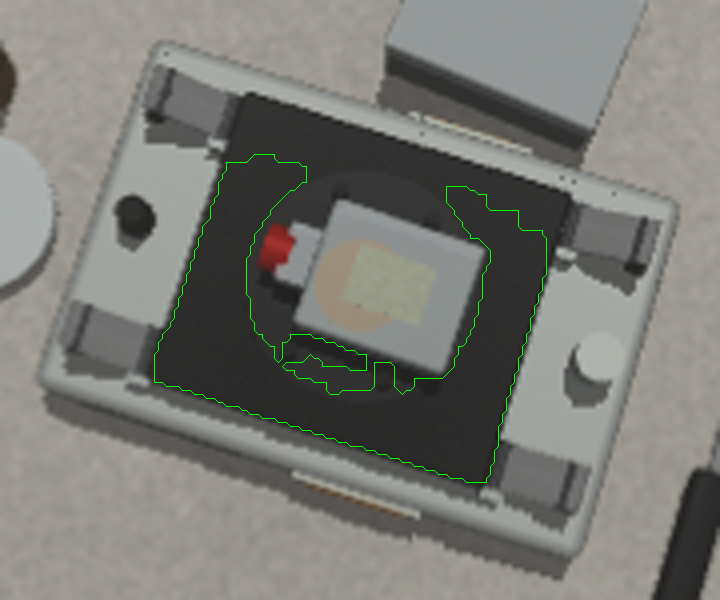

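```bash
cat >> h.py <<'E'
def corners(c,th=62):
    im=cv2.medianBlur(c['color'],3)
    return im
E
python3 - <<'E'
from bench import bot
from h import *
c=bot.camera("top")
z=np.array([[152,383],[487,485],[571,195],[246,94]],float)
uv=z/4+[235,155]-.375
P=cast(c,uv,.069);print(P.round(4))
NL,NR,FR,FL=P[:,:2]
print([np.linalg.norm(a-b).round(4) for a,b in((NL,NR),(FL,FR),(NL,FL),(NR,FR))])
ex=(FL+FR-NL-NR);ey=(FL+NL-FR-NR)
print(np.arctan2(ex[1],ex[0]),np.arctan2(-ey[0],ey[1]))
C=P[:,:2].mean(0);print("C",C)
# second view check: scene
s=bot.camera("scene")
yaw=.5*(np.arctan2(ex[1],ex[0])+np.arctan2(-ey[0],ey[1]))
R=np.array([[np.cos(yaw),-np.sin(yaw)],[np.sin(yaw),np.cos(yaw)]])
def W(x,y,z): return np.r_[C+R@[x,y],z]
pl=[W(x,y,.069) for x,y in((-.08,.09),(-.08,-.09),(.08,-.09),(.08,.09))]
co=[W(x,y,.069) for x,y in((-.065,.075),(-.065,-.075),(.065,-.075),(.065,.075))]
tp=[W(x,y*(.09+.005+.032*np.cos(.5)),.072) for x,y in((-.065,1),(-.065,-1),(.065,-1),(.065,1))]
hs=[W(x,y,.045) for x,y in((-.1,.15),(-.1,-.15),(.1,-.15),(.1,.15))]
for cam,n,(x0,y0,x1,y1) in((c,'t2',(235,155,415,305)),(s,'s2',(205,145,395,280))):
    big=cv2.resize(cam['color'][y0:y1,x0:x1],None,fx=4,fy=4,interpolation=cv2.INTER_CUBIC)
    for L,col in((pl,(0,255,0)),(hs,(255,0,0))):
        cv2.polylines(big,[((proj(cam,L)-[x0,y0]+.5)*4).astype(int)],True,col,1)
    for L,col in((co,(0,0,255)),(tp,(0,255,255))):
        for q in (proj(cam,L)-[x0,y0]+.5)*4: cv2.circle(big,tuple(int(v) for v in q),4,col,-1)
    cv2.imwrite(f"pics/{n}.png",big)
print("yaw",yaw);print("corners NL NR FR FL",np.round(co,4));print("tabs",np.round(tp,4))
print(-c['R'].T@c['t'])
E
```

```text
[[ 0.4895  0.1076  0.069 ]
 [ 0.449  -0.0644  0.069 ]
 [ 0.5997 -0.1013  0.069 ]
 [ 0.6431  0.071   0.069 ]]
[np.float64(0.1767), np.float64(0.1777), np.float64(0.1579), np.float64(0.1552)]
-0.23648340760529774 -0.2389768840666163
C [0.54531447 0.00321745]
yaw -0.23773014583595703
corners NL NR FR FL [[ 0.4998  0.0914  0.069 ]
 [ 0.4645 -0.0544  0.069 ]
 [ 0.5908 -0.085   0.069 ]
 [ 0.6261  0.0608  0.069 ]]
tabs [[ 0.5111  0.1381  0.072 ]
 [ 0.4532 -0.1011  0.072 ]
 [ 0.5795 -0.1317  0.072 ]
 [ 0.6375  0.1075  0.072 ]]
[0.4291629  0.0072427  0.92210664]
```

View pics/t2.png

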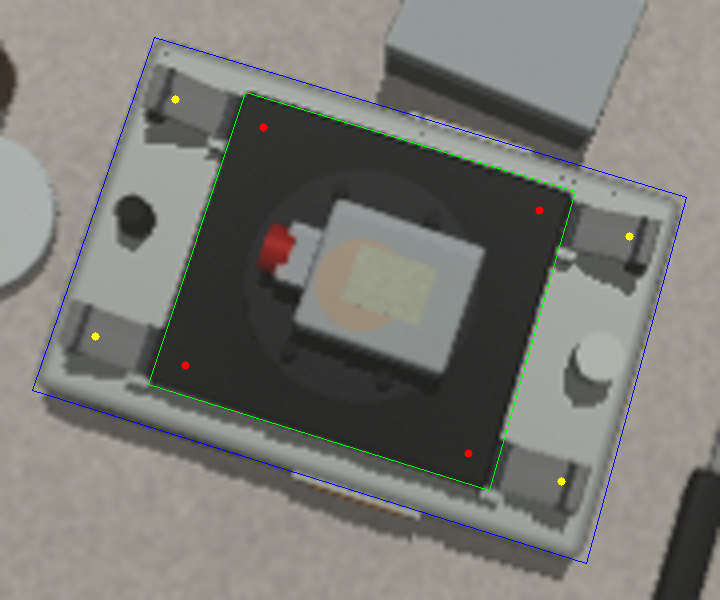

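View pics/s2.png

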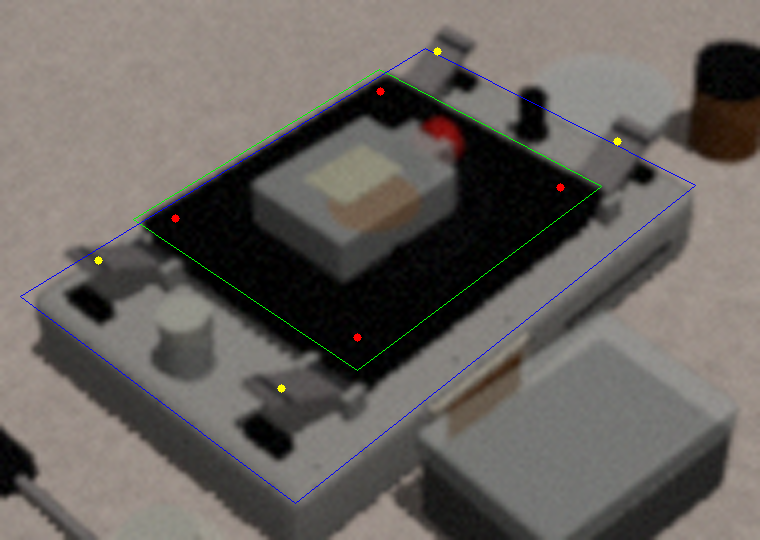

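The projected plate, housing and tab points match both views. They agree to about 2 to 3 mm, and the sides measure 177 × 157 mm against 180 × 160. Next I'll work out the move to hover over near-left.

```bash
cat >> h.py <<'E'
C=np.array([.5455,.0030]);YAW=-.238
HR=np.array([[np.cos(YAW),-np.sin(YAW)],[np.sin(YAW),np.cos(YAW)]])
def W(x,y,z): return np.r_[C+HR@[x,y],z]
def delta(s,X,yaw=YAW):
    from scipy.spatial.transform import Rotation as Ro
    R=Ro.from_euler('xyz',s['eef_rot']); T=Ro.from_euler('xyz',[np.pi,0,yaw])
    return (R.inv().apply(X-s['ee_pos'])*1000).round(1),np.degrees((R.inv()*T).as_rotvec()).round(1)
E
python3 - <<'E'
from bench import bot
from h import *
s=bot.observe();print(W(-.065,.075,.13),delta(s,W(-.065,.075,.13)),delta(s,W(-.065,.075,.2)))
E
```

```text
[0.50001422 0.09121022 0.13      ] (array([-407. ,  432.2,  108.5]), array([ 0. ,  0.1, 82.2])) (array([-407.1,  432.2,   38.5]), array([ 0. ,  0.1, 82.2]))
```

```bash
python3 -m crank '[-407,432,38,0,0,82.2,0, -407,432,38,0,0,82.2,0, -407,432,38,0,0,82.2,0, -407,432,38,0,0,82.2,0, -407,432,38,0,0,82.2,0, -407,432,38,0,0,82.2,0, -407,432,38,0,0,82.2,0, -407,432,38,0,0,82.2,0, -407,432,38,0,0,82.2,0, -407,432,38,0,0,82.2,0, -407,432,38,0,0,82.2,0, -407,432,38,0,0,82.2,0, -407,432,108,0,0,82.2,0, -407,432,108,0,0,82.2,0, -407,432,108,0,0,82.2,0, -407,432,108,0,0,82.2,0]' 20; python3 - <<'E'
from bench import bot
from h import *
s=bot.observe();print(s['contact_force'],s['width'],delta(s,W(-.065,.075,.085)))
E
```

```text
time_s: 2.25
ee_pos: [0.5015, 0.0925, 0.1329]
eef_rot: [-3.14, -0.003, -0.237]
contact_force: [0.5, 0.3, 0.5]
width: 0.0002
[0.54487583 0.26255221 0.51985203] 0.00019206075161077067 (array([-1.3,  1.7, 47.9]), array([-0.1, -0.2,  0.1]))
```

```bash
python3 -m crank '[-1,1.5,25,0,0,0,0, -1,1.5,48,0,0,0,0, -1,1.5,48,0,0,0,0, -1,1.5,48,0,0,0,0]'; python3 - <<'E'
from bench import bot
from h import *
s=bot.observe();print(s['ee_pos'],s['contact_force'],delta(s,W(-.065,.075,.069)))
for n,(x0,y0,x1,y1) in dict(top=(235,155,415,305),scene=(205,145,395,280)).items():
    c=bot.camera(n);cv2.imwrite(f"pics/{n}3.png",cv2.resize(c['color'][y0:y1,x0:x1],None,fx=4,fy=4,interpolation=cv2.INTER_CUBIC))
E
```

```text
time_s: 2.75
ee_pos: [0.5001, 0.0908, 0.0845]
eef_rot: [-3.141, -0.003, -0.238]
contact_force: [0.6, -0.1, 0.4]
width: -0.0
[0.50012133 0.09076281 0.08450465] [ 0.63064671 -0.09594186  0.37331435] (array([-0.2, -0.4, 15.5]), array([-0.1, -0.1,  0. ]))
```

View pics/scene3.png

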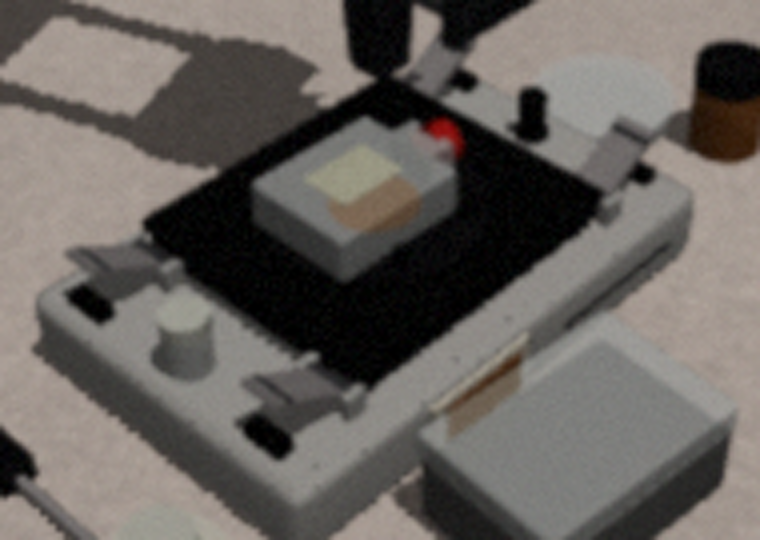

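View pics/top3.png

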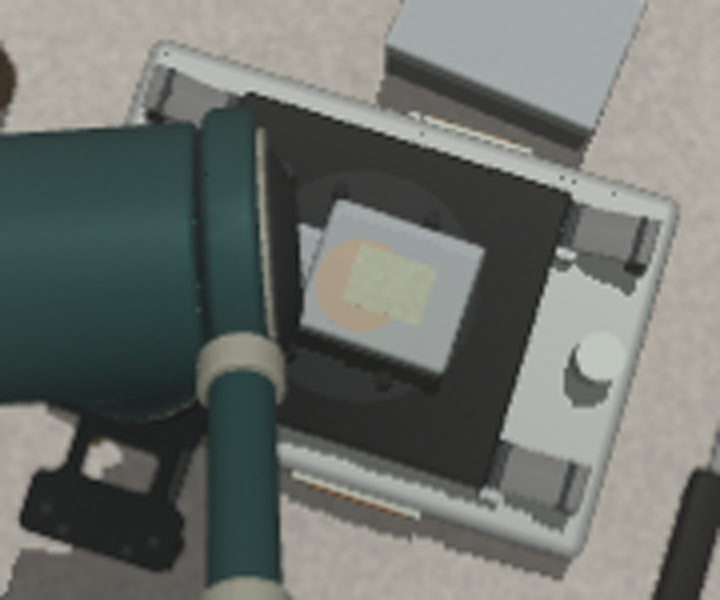

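The fingertips are above the near-left corner at about (378,70) in the scene crop. Everything else is untouched. Descending gently.

```bash
python3 -m crank '[0,0,13,0,0,0,0, 0,0,13,0,0,0,0]'; python3 -m crank '[0,0,1,0,0,0,0,0,0,2,0,0,0,0]';python3 -m crank '[0,0,1,0,0,0,0]';python3 -m crank '[0,0,1,0,0,0,0]'
```

```text
time_s: 3.1
ee_pos: [0.4988, 0.0905, 0.0694]
eef_rot: [-3.142, -0.0, -0.238]
contact_force: [-0.3, -0.3, 0.2]
width: 0.0007
time_s: 3.35
ee_pos: [0.4988, 0.0905, 0.0693]
eef_rot: [3.141, 0.001, -0.238]
contact_force: [-5.7, -1.0, 18.1]
width: 0.0007
time_s: 3.48
ee_pos: [0.4988, 0.0905, 0.0692]
eef_rot: [3.141, 0.001, -0.238]
contact_force: [-8.8, -1.9, 24.5]
width: 0.0002
time_s: 3.6
ee_pos: [0.4988, 0.0906, 0.0691]
eef_rot: [3.141, 0.001, -0.238]
contact_force: [-12.6, -2.6, 31.8]
width: 0.0007
```

Near-left is firm: less than 0.4 mm of travel at 32 N. Next is near-right.

```bash
python3 -m crank '[0,0,-20,0,0,0,0, 0,50,-20,0,0,0,0, 0,100,-20,0,0,0,0, 0,150,-20,0,0,0,0, 0,150,-20,0,0,0,0, 0,150,-20,0,0,0,0, 0,150,-8,0,0,0,0, 0,150,-8,0,0,0,0]'; python3 - <<'E'
from bench import bot
from h import *
s=bot.observe();print(delta(s,W(-.065,-.075,.069)))
E
```

```text
time_s: 4.6
ee_pos: [0.4623, -0.054, 0.0722]
eef_rot: [3.142, 0.003, -0.236]
contact_force: [0.6, 0.6, 0.7]
width: 0.0003
(array([ 2.4, -0. ,  3.2]), array([0. , 0.2, 0.1]))
```

```bash
python3 -m crank '[2,0,0,0,0,0,0,2,0,2,0,0,0,0,2,0,3,0,0,0,0]'; python3 -m crank '[0,0,1,0,0,0,0]';python3 -m crank '[0,0,1,0,0,0,0]';python3 -m crank '[0,0,1,0,0,0,0]'
```

```text
time_s: 4.97
ee_pos: [0.4655, -0.0556, 0.0707]
eef_rot: [3.142, -0.0, -0.237]
contact_force: [-0.6, -0.6, -0.7]
width: 0.0004
time_s: 5.1
ee_pos: [0.4654, -0.0557, 0.0697]
eef_rot: [-3.142, -0.0, -0.238]
contact_force: [0.3, -0.2, -0.6]
width: 0.0004
time_s: 5.22
ee_pos: [0.4653, -0.0558, 0.0688]
eef_rot: [3.142, -0.0, -0.238]
contact_force: [-0.7, -0.3, 2.0]
width: 0.0004
time_s: 5.35
ee_pos: [0.4653, -0.0558, 0.0679]
eef_rot: [3.142, 0.0, -0.238]
contact_force: [-1.1, -0.4, 2.3]
width: 0.0003
```

This one gives: 2 N with travel continuing. Pushing on to the stop.

```bash
for i in 1 2; do python3 -m crank '[0,0,1,0,0,0,0,0,0,1,0,0,0,0]';done; python3 -m crank '[0,0,1,0,0,0,0]';python3 -m crank '[0,0,1,0,0,0,0,0,0,1,0,0,0,0]'
```

```text
time_s: 5.6
ee_pos: [0.4653, -0.0558, 0.0669]
eef_rot: [3.142, 0.0, -0.238]
contact_force: [-1.9, 0.0, 3.9]
width: 0.0002
time_s: 5.85
ee_pos: [0.4653, -0.0558, 0.0658]
eef_rot: [3.141, 0.0, -0.238]
contact_force: [-2.0, -0.0, 5.1]
width: 0.0003
time_s: 5.98
ee_pos: [0.4654, -0.0558, 0.0653]
eef_rot: [3.141, 0.0, -0.238]
contact_force: [-5.9, -0.6, 15.3]
width: 0.0004
time_s: 6.22
ee_pos: [0.4653, -0.0558, 0.0652]
eef_rot: [3.141, 0.001, -0.238]
contact_force: [-7.6, 0.9, 16.7]
width: 0.0004
```

It dipped about 4 mm and stopped firmly at 17 N, so near-right is the rocking corner. Releasing and moving over its tab.

```bash
python3 -m crank '[0,0,-20,0,0,0,0, 0,0,-40,0,0,0,0, 0,0,-40,0,0,0,0, 0,50,-40,0,0,0,0, 0,50,-40,0,0,0,0, 0,50,-40,0,0,0,0, 0,50,-40,0,0,0,0]'; python3 - <<'E'
from bench import bot
from h import *
s=bot.observe();print(delta(s,W(-.065,-.125,.073)))
for n,(x0,y0,x1,y1) in dict(top=(235,155,415,305),scene=(205,145,395,280)).items():
    c=bot.camera(n);cv2.imwrite(f"pics/{n}4.png",cv2.resize(c['color'][y0:y1,x0:x1],None,fx=4,fy=4,interpolation=cv2.INTER_CUBIC))
E
```

```text
time_s: 7.1
ee_pos: [0.4534, -0.1035, 0.1031]
eef_rot: [-3.141, 0.001, -0.237]
contact_force: [0.8, 0.1, -0.2]
width: 0.0003
(array([-0.6, -0.2, 30.1]), array([-0. ,  0. ,  0.1]))
```

View pics/scene4.png

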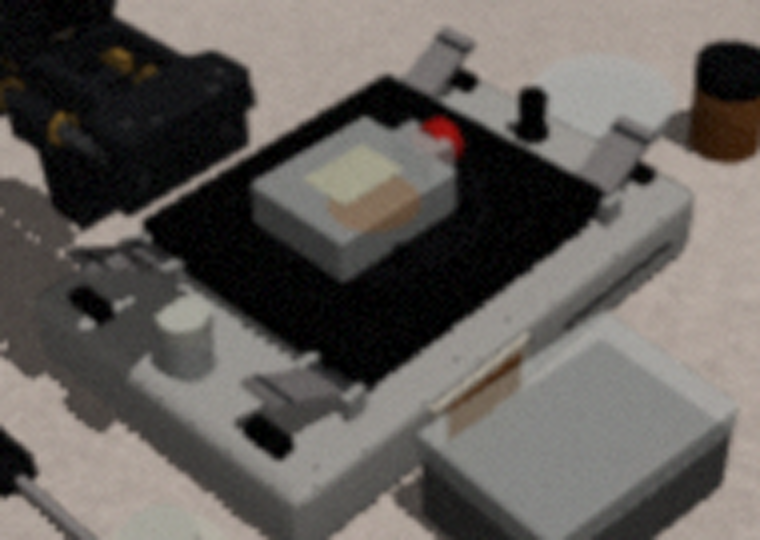

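View pics/top4.png

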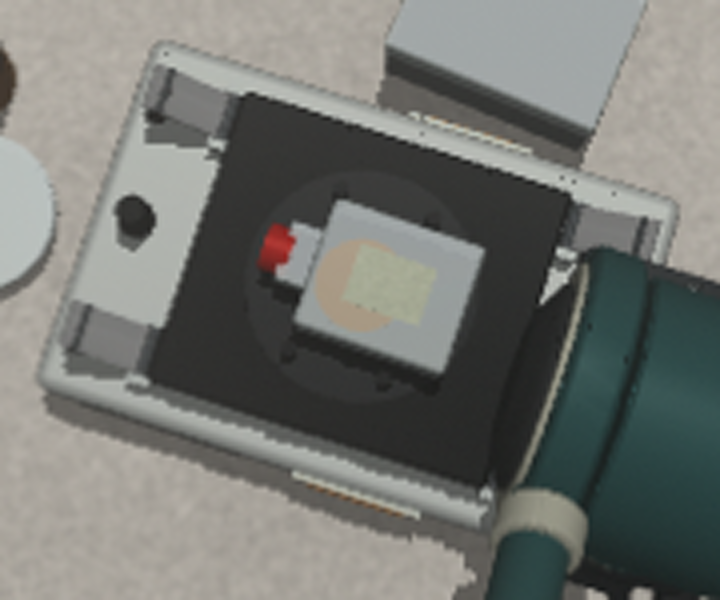

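All tabs are standing and the flask hasn't moved. The fingertips are above the near-right tab, at (90,215) over the tab at (110,255) in the scene crop. Pressing down.

```bash
python3 -m crank '[0,0,20,0,0,0,0, 0,0,20,0,0,0,0]'; python3 -m crank '[0,0,2,0,0,0,0,0,0,4,0,0,0,0]';python3 -m crank '[0,0,2,0,0,0,0,0,0,4,0,0,0,0]';python3 -m crank '[0,0,2,0,0,0,0,0,0,4,0,0,0,0]';python3 -m crank '[0,0,2,0,0,0,0,0,0,4,0,0,0,0]'
```

```text
time_s: 7.45
ee_pos: [0.4523, -0.1034, 0.0824]
eef_rot: [-3.141, 0.003, -0.237]
contact_force: [0.9, 0.5, -0.1]
width: 0.0005
time_s: 7.7
ee_pos: [0.4541, -0.1044, 0.0803]
eef_rot: [3.142, -0.001, -0.237]
contact_force: [-0.5, 0.0, -0.1]
width: 0.0006
time_s: 7.95
ee_pos: [0.4541, -0.1052, 0.0765]
eef_rot: [3.14, -0.001, -0.237]
contact_force: [-2.2, -3.5, 5.6]
width: 0.0003
time_s: 8.2
ee_pos: [0.4542, -0.1045, 0.072]
eef_rot: [-3.141, -0.001, -0.238]
contact_force: [0.2, -0.7, 3.5]
width: 0.0006
time_s: 8.45
ee_pos: [0.4538, -0.1043, 0.0676]
eef_rot: [-3.141, -0.0, -0.238]
contact_force: [0.0, -1.6, 3.4]
width: 0.0004
```

```bash
for i in 1 2; do python3 -m crank '[0,0,2,0,0,0,0,0,0,4,0,0,0,0]';done;python3 -m crank '[0,0,1,0,0,0,0,0,0,2,0,0,0,0]';python3 -m crank '[0,0,1,0,0,0,0,0,0,2,0,0,0,0]'
```

```text
time_s: 8.7
ee_pos: [0.4535, -0.1043, 0.0635]
eef_rot: [3.142, 0.0, -0.238]
contact_force: [0.1, -1.6, 2.8]
width: 0.0002
time_s: 8.95
ee_pos: [0.4534, -0.1044, 0.0595]
eef_rot: [3.141, 0.0, -0.238]
contact_force: [0.3, -1.7, 3.4]
width: 0.0005
time_s: 9.2
ee_pos: [0.4534, -0.1044, 0.0576]
eef_rot: [3.141, 0.0, -0.238]
contact_force: [-0.9, -2.1, 3.8]
width: 0.0008
time_s: 9.45
ee_pos: [0.4536, -0.1044, 0.057]
eef_rot: [3.141, 0.001, -0.238]
contact_force: [-7.3, -0.0, 19.7]
width: 0.0004
```

It stopped firmly at z = 57 mm, the height expected for flat. I'll give it one more millimetre, hold, then lift straight up and retreat.

```bash
python3 -m crank '[0,0,1,0,0,0,0,0,0,1,0,0,0,0]'; python3 -m crank '[0,0,-20,0,0,0,0, 0,0,-60,0,0,0,0, 0,0,-120,0,0,0,0, 0,0,-180,0,0,0,0, 0,60,-200,0,0,0,0, 0,120,-200,0,0,0,0, 0,180,-200,0,0,0,0, 0,240,-200,0,0,0,0, 0,240,-200,0,0,0,0, 0,240,-200,0,0,0,0, 0,240,-200,0,0,0,0, 0,240,-200,0,0,0,0]'; python3 - <<'E'
from bench import bot
from h import *
for n,(x0,y0,x1,y1) in dict(top=(235,155,415,305),scene=(205,145,395,280)).items():
    c=bot.camera(n);cv2.imwrite(f"pics/{n}5.png",cv2.resize(c['color'][y0:y1,x0:x1],None,fx=4,fy=4,interpolation=cv2.INTER_CUBIC))
    a=cv2.imread(f"pics/{n}0.png"); cv2.imwrite(f"pics/{n}5f.png",np.vstack([c['color'][:300],cv2.absdiff(a,c['color'])[:300]]))
E
```

```text
time_s: 9.7
ee_pos: [0.4536, -0.1044, 0.0568]
eef_rot: [3.141, 0.001, -0.237]
contact_force: [-7.0, -1.0, 20.8]
width: 0.0004
time_s: 11.2
ee_pos: [0.3976, -0.3362, 0.2546]
eef_rot: [-3.141, 0.0, -0.236]
contact_force: [0.0, -0.1, -0.1]
width: 0.0006
```

View pics/scene5.png

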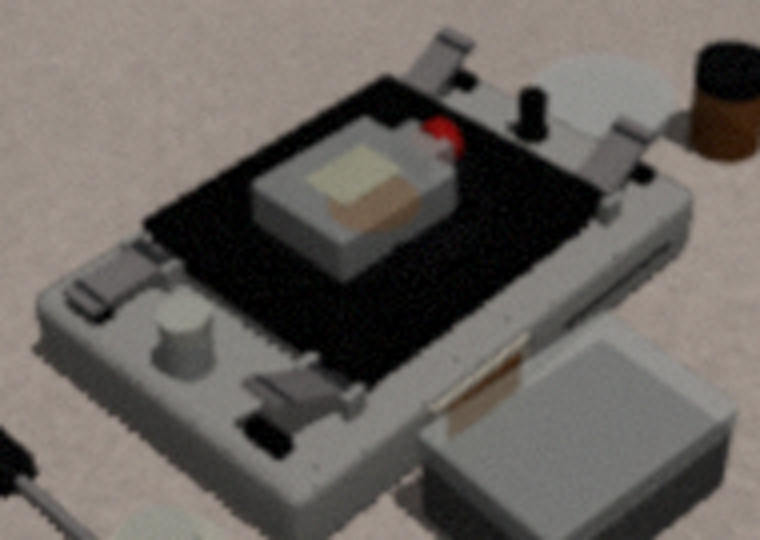

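View pics/top5.png

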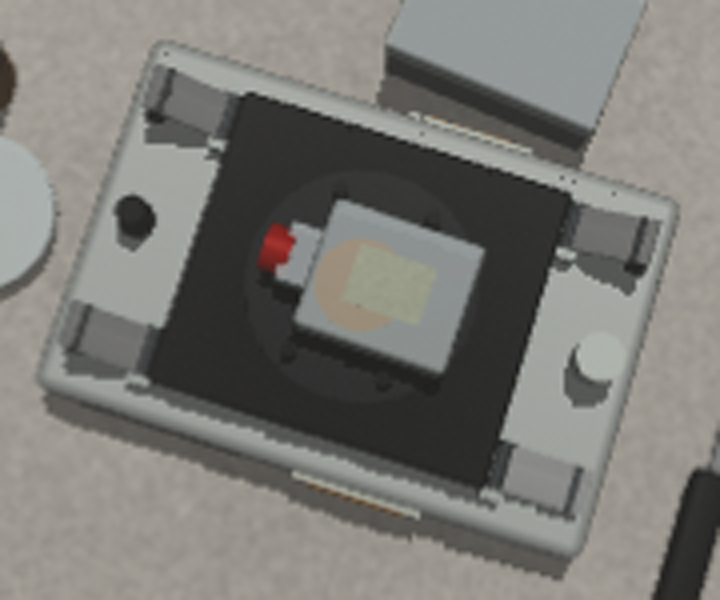

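View pics/scene5f.png

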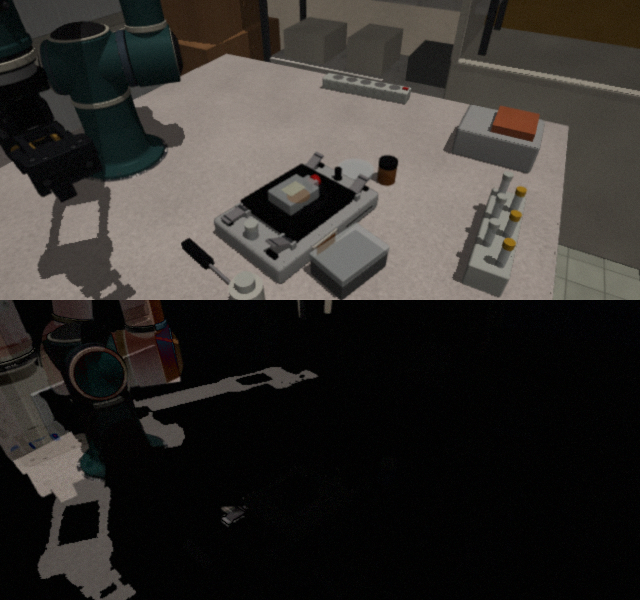

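The near-right tab is flat at (115,278) in the scene crop and the other three are standing. The difference image shows only the robot, its shadow and that one tab changed. The arm is clear.

```bash
python3 -c "
from bench import bot
print(bot.observe()['contact_force'],bot.finish_job())"
```

```text
the job is handed in; nothing more can be done
[-0.05159862 -0.03641899  0.30029545] None
```

The rocking corner was near right. I pushed it all the way down, let it go, then pressed its shim tab flat, and the job is handed in at about 11 s of the 54 s allowed.

- **Finding the corner:** The near left corner was firm, moving less than 0.4 mm under 32 N. The near right corner gave from about 2 N, dipped about 4 mm and stopped firmly at about 17 N. I didn't test the two far corners once near right gave way.
- **Pressing the tab:** The near right tab went down at about 3–4 N and stopped firmly at 57 mm above the bench, the height expected when flat. I held it there at about 21 N.
- **Last checks:** In the final pictures the near right tab is flat and the other three are standing. The flask and vial look unmoved. In the scene camera's before-and-after comparison, only the tab, the robot and its shadow changed. The arm is clear, with a contact force of about 0.
- **Disagreements:** The plate measured about 177 × 157 mm in the images against the 180 × 160 mm given. The two camera views differed by about 2–3 mm. Neither affected the pushes.

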